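# Tighten the recessed pump nut with the long socket key

### The arm

A 7-joint arm with a two-finger parallel gripper is mounted at the origin on the work surface. World frame = base frame: x ahead of the robot, y to its left, z up, the work surface at z = 0. Lengths are in m, angles in rad, forces in N, time in s.
With the tool pointing down it reaches from about 0.425 to 0.875 m from the base axis. Payload 4.7 kg.
Tool frame: the origin (TCP) lies midway between the tips of the shut fingers; the grasp point (between the pads) lies 19 mm behind it; z points along the fingers, y is the line along which they close (so a half turn about z gives the same grasp; the last joint's range is limited). The gripper opens to 87 mm and grips with 3 to 60 N. Pads are 19 mm wide; open, the fingers measure 117 mm over their backs; the gripper's body (75 mm by 190 mm) begins 51 mm behind the grasp point.
Start: joints at [1.193, 0.321, -0.07, 1.45, 0.023, 1.371, -0.057], TCP at [0.248, -0.601, 0.223] pointing down, gripper open.
Joint ranges: [-2.86, 2.86], [-0.3, 2.09], [-1.38, 1.24], [0.06, 2.45], [-1.56, 4.7], [0.09, 2.05], [-2.69, 2.69]. Speed limits (rad/s): [2.57, 2.57, 3.14, 3.14, 3.14, 3.14, 3.14].

### API

Orientations are given as a rotation vector (axis times angle).
In Python, from bench import ctrl, get_image, calibration gives the robot as it stands.
- The arm moves only by the tool apply_moves, never from a script. Its arguments are lists of equal length, an entry for each row: "dp": the shift along the tool's x, y, z in m, a list of three; "twist": the turn, a rotation vector about the tool's x, y, z in rad, a list of three; "fingers": the closure, from 0 (fully open) to 1 (shut). In form: {"dp": [[dx, dy, dz], ...], "twist": [[ax, ay, az], ...], "fingers": [fingers, ...]}. A call has 1 to 10 rows; each row shifts and turns the commanded pose from where the row before left it, along the tool's axes as they then stand; what a row does not reach is not made up. A row lasts 1/10 s, in which the tool goes at most 50 mm and 8.59 degrees, less where a joint would pass 70% of its speed; a pose out of reach is approached as far as the arm can. A call is refused whole if a number of a shift passes 0.05 or a number of a turn 0.15, either way. A call with a gripper value outside its range is refused whole. The fingers move at their own pace and stop on an object; "newtons" is the grip in N (left out, the last holds). Time passes only in rows, so rows that do not move let the fingers close. It gives the time, the measured TCP pose, the force, the opening and the grip force at its end, in the units of the state.
- ctrl.get_state(): the state, without advancing time (a new reading comes with each control period).
- get_image(name): name is "scene" or "top" or "wrist"; returns the picture (384x512x3 uint8, red, green, blue); there is no depth.
- calibration(name): a dict with "fx", "fy", "cx", "cy" (pixels), "eye" and "attitude" of the camera in the world; the wrist camera has in their place "hand_eye" (4x4, takes a point from camera to tool coordinates, whose origin is the TCP and whose axes are the flange's). Camera axes: x right, y up, looking along -z (the intrinsics and any distortion apply to the point x, -y, -z); pixel columns grow to the right and rows downward; lengths in m; the calibration is good to about 2 mm. A picture is of the moment at which its call begins: read the wrist's pose just before it. calibration takes no time and is no camera call.
- ctrl.close_job(): hands the job in; it is judged then, once.
The state is a dict: "time": time; "joint_positions": joint angles; "qd": joint speeds; "joint_torque": joint torques, N m; "position": TCP position; "tool_rot": TCP orientation; "ft_force": force on the tool from outside, world axes, zero at the start; "torque": the same for the moment, N m; "grip_width": opening from 0.0 (shut) to 1.0 (fully open); "grip_force": force on a finger pad.
Only numpy, scipy, OpenCV 4.12 (cv2) and the standard library are available. Lean on these libraries where they do the work, as an engineer would, in place of code of your own. Each camera call takes 0.05 s, during which the arm holds its last target. There are 200 camera calls.

### The job

Take the long socket key out of its stand, fit it down the pump's slanting bore over the square nut at the bottom, and turn the nut clockwise (seen looking down the bore) until it comes to its stop. Then stand the key back upright in its stand, right down on its floor, and let go; leave the other things on the bench where they are.

Things in the scene. Friction and masses are not known exactly. Their poses are not given: they have to be found in the camera images.
- key: long steel socket key, 157 mm long, about 0.3 kg, standing upright in the stand at the start. Origin: centre of the open lower end of its socket; z runs up the shaft. Socket about 36 mm across, its square hole 20.8 mm wide and 34 mm deep, open below, sides parallel to the key's x and y. Shaft 16 mm thick
- key_grip (a point): middle of the key's grey T-grip, 142 mm up its z from its origin; axes as the key's. The grip is a flat-sided bar, 90 mm long (along x), 18 mm thick (along y, pinch it across this), 30 mm high (127 to 157 mm from the origin)
- stand: grey plastic key stand, fixed to the bench: base 100 x 100 x 10 mm with an upright round cup in the middle, 46 mm inside, flared at the mouth, its rim 56 mm above the bench. Origin: centre of the underside, z up. It may stand left or right of the pump
- stand_floor (a point): centre of the cup's inner floor, 14 mm above the bench: where the lower end of the key stands
- pump: pump fixed to the bench: aluminium base 230 x 105 mm, white body with a dark motor behind, 100 mm high, and an aluminium barrel at its front that slants 30 degrees from vertical, its mouth towards the pump's -x (the robot's side). Origin: on the bench below the bottom centre of the bore; x runs back to the motor, z up
- barrel: the pump's slanting barrel, 60 mm outside, bore 46 mm wide and 95 mm deep. Origin: centre of the bore's floor, 50 mm above the bench; z runs up along the bore's axis, out of the mouth
- bore_mouth (a point): centre of the bore's mouth, 95 mm along the barrel's z from its floor; axes as the barrel's. About 132 mm above the bench
- nut_seat (a point): on the nut, in the bore's axis, on top of its round flange, 3 mm above the bore's floor: the lower end of the socket rests here when fully down. z runs up the bore; x and y are parallel to the nut's sides and turn with it. Above the flange the nut is an 18 mm square, 14 mm high, then a rounded tip 9 mm high that centres the socket
- nut (a joint): turn of the nut, rad: grows clockwise seen looking down the bore (about minus z of the barrel; at 0 the nut's x, y are the barrel's); 0 to 0.35 at the start, firm stop at 1.3 (tight). Light friction, 0.2 N m; stays where left, but the key can turn it back. The socket fits in any of four quarter turns if square to the nut within about 9 degrees, and has about 9 degrees of play either way
- plate_lidded: bystander: clear lidded well plate, 128 x 86 x 14 mm, lying between pump and stand. Origin under its centre
- plate_stack: bystander: stack of four clear well plates, 128 x 86 x 57 mm. Origin under its centre
- tube_rack: bystander: beige rack of six tubes, 45 x 150 x 80 mm. Origin under its centre
- wash_bottle: bystander: white bottle with a red cap, 72 mm thick, 180 mm high. Origin under its centre
- reagent_jar: bystander: amber glass jar, 80 mm thick, 110 mm high. Origin under its centre
- mouse: bystander: black computer mouse, 105 x 60 x 30 mm. Origin under its centre
- scanner: bystander: hand-held code scanner lying down, 140 x 62 x 36 mm. Origin under its middle
Mind the look-alikes: they are no part of the job. Leave any blue or green look-alike of the key alone.

How it is judged:
By the outcome, as a careful person would: the job done as asked, in the order asked, and still so for the second after the job is handed in, with the robot touching nothing.
It also fails if it takes over 70 s, if anything falls off the work surface, if the arm or the gripper's body presses on something with over 40 N, if the wrist force passes 120 N, or if a joint passes its speed limit or range.

## Working session

There is one attempt and no reset: what is moved stays moved. The work goes in short steps, Python scripts to look and compute and a tool call to move; the robot and the scene stay as the last step left them, time stands still between calls to the robot, and variables do not carry over. Pictures are saved under pics/ and viewed, at most 10 in all, crops included, and the job is handed in when it is done.

Besides the shell and the picture viewer there is one more tool, called after "Call:" by a JSON object that holds its "api" and its "payload", one argument or row to a line. apply_moves: Moves the arm, as the interface text tells. Its arguments: {"type":"object","properties":{"dp":{"type":"array"},"twist":{"type":"array"},"fingers":{"type":"array"},"newtons":{"type":"number"}},"required":["dp","twist","fingers"]}

```bash
ls; mkdir -p pics
python3 - <<'E'
from bench import ctrl,get_image,calibration
import cv2
s=ctrl.get_state();print(s)
for n in("scene","top","wrist"):
    print(n,calibration(n))
for n in("scene","top"):
    cv2.imwrite(f"pics/{n}0.png",get_image(n)[:,:,::-1])
a=[cv2.imread(f"pics/{n}0.png") for n in("scene","top")]
cv2.imwrite("pics/both.png",cv2.vconcat([cv2.resize(x,(400,300),interpolation=cv2.INTER_AREA) for x in a]))
cv2.imwrite("pics/top0b.png",cv2.resize(a[1],(800,600),interpolation=cv2.INTER_CUBIC))
cv2.imwrite("pics/scene0b.png",cv2.resize(a[0],(800,600),interpolation=cv2.INTER_CUBIC))
E
```

```text
pics
{'time': 0.0, 'joint_positions': array([ 1.19312267,  0.32181867, -0.0701188 ,  1.45167291,  0.02262064,
        1.37080858, -0.0568975 ]), 'qd': array([-0.00055724,  0.00029081, -0.00073578,  0.00118339,  0.00130849,
        0.00011142, -0.00079469]), 'joint_torque': array([ 5.32804133e-04, -4.91294146e+01, -4.03608782e-01, -3.12535894e+01,
       -6.38024951e-02,  4.36877995e-02,  1.96994220e-04]), 'position': array([ 0.24794155, -0.60024977,  0.22146566]), 'tool_rot': array([-3.07966647e+00, -6.11213694e-01,  7.52856756e-04]), 'ft_force': array([0.63294362, 0.45553447, 0.22634048]), 'torque': array([-0.00410102, -0.03002693, -0.01164562]), 'grip_force': 0.0, 'grip_width': 1.0013866763374202}
scene {'fx': 365.0308117950141, 'fy': 365.0308117950141, 'cx': 262.6331146997835, 'cy': 190.0424572601251, 'eye': array([1.35353393, 0.25961315, 1.1470065 ]), 'attitude': array([0.44792397, 0.63323083, 1.81825607])}
top {'fx': 419.63983723784304, 'fy': 419.63983723784304, 'cx': 254.4437018084387, 'cy': 192.1023075158043, 'eye': array([0.50047919, 0.00135512, 1.32618222]), 'attitude': array([ 0.03164213, -0.04307907, -1.55408365])}
wrist {'fx': 300.6899931677837, 'fy': 300.6899931677837, 'cx': 265.6466096800776, 'cy': 192.4190769276369, 'hand_eye': array([[-2.79156836e-04,  9.56209760e-01,  2.92682110e-01,
         8.03937195e-02],
       [ 9.99999431e-01,  5.68402321e-04, -9.03216016e-04,
        -1.32728637e-03],
       [-1.03002516e-03,  2.92681691e-01, -9.56209374e-01,
        -1.62964529e-01],
       [ 0.00000000e+00,  0.00000000e+00,  0.00000000e+00,
         1.00000000e+00]])}
```

View pics/top0b.png

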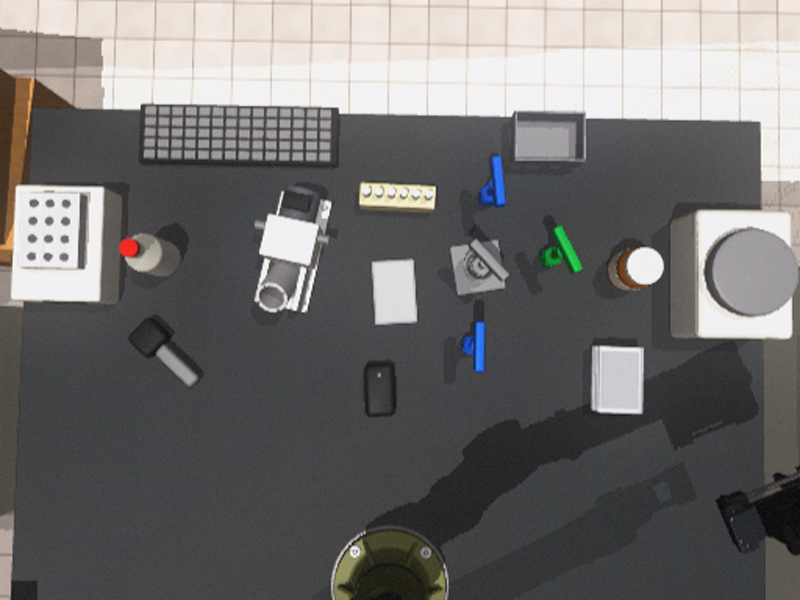

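View pics/scene0b.png

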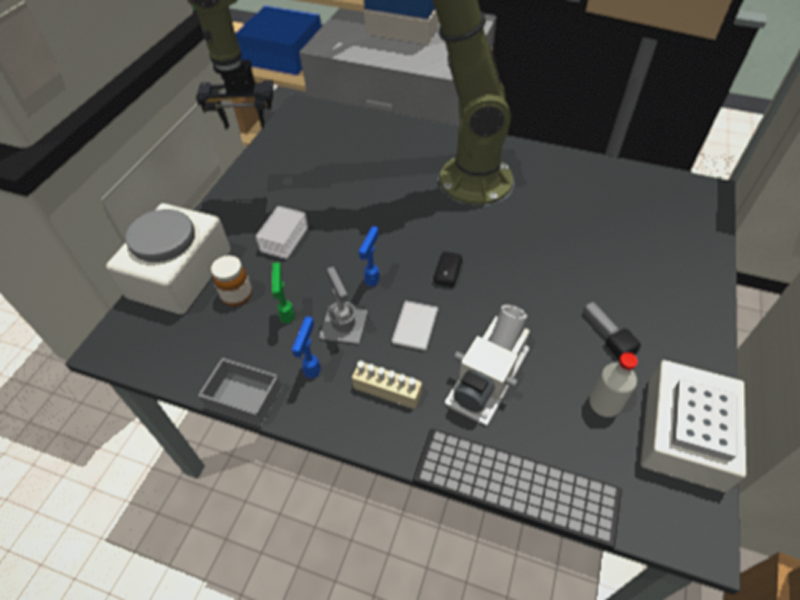

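The grey key stands in the grey stand at about (482,262) in the enlarged top view. The look-alikes are blue at (492,180) and (478,345) and green at (560,250). Only the grey key is in the stand, so that is the one. The pump's barrel mouth is at about (272,295). I'll confirm with an enlarged crop.

```bash
cat > h.py <<'E'
import numpy as np,cv2
from scipy.spatial.transform import Rotation as R
from bench import ctrl,get_image,calibration
def cam(n,s=None):
    c=calibration(n)
    if n=="wrist":
        s=s or ctrl.get_state(); T=np.eye(4);T[:3,:3]=R.from_rotvec(s["tool_rot"]).as_matrix();T[:3,3]=s["position"]
        T=T@c["hand_eye"]; return c,T[:3,:3],T[:3,3]
    return c,R.from_rotvec(c["attitude"]).as_matrix(),c["eye"]
def proj(C,P):
    c,Rm,e=C;p=(np.atleast_2d(P)-e)@Rm
    return np.c_[c["cx"]+c["fx"]*p[:,0]/-p[:,2],c["cy"]-c["fy"]*p[:,1]/-p[:,2]]
def unproj(C,uv,z):
    c,Rm,e=C;uv=np.atleast_2d(uv)
    d=np.c_[(uv[:,0]-c["cx"])/c["fx"],-(uv[:,1]-c["cy"])/c["fy"],-np.ones(len(uv))]@Rm.T
    z=np.broadcast_to(z,len(uv))
    return e+d*((z-e[2])/d[:,2])[:,None]
E
python3 - <<'E'
from h import *
t=cv2.imread("pics/top0.png")
a=t[140:200,280:340];b=t[110:205,155:220]
f=lambda x:cv2.resize(x,(400,400*x.shape[0]//x.shape[1]),interpolation=cv2.INTER_CUBIC)
a,b=f(a),f(b);H=max(a.shape[0],b.shape[0]);a=cv2.copyMakeBorder(a,0,H-a.shape[0],0,0,0)
cv2.imwrite("pics/crop.png",cv2.hconcat([a,b]))
C=cam("top");k=.64
for n,u,z in[("grip ends",[(475,241),(503,277)],.171),("stand c",[(451,247),(497,240),(506,288),(458,294)],.01),("mouth",[(271,296)],.132),("pump body top",[(290,240)],.1),("lid",[(394,292)],.014)]:
    print(n,unproj(C,np.array(u)*k,z).round(3).tolist())
E
```

```text
grip ends [[0.663, -0.142, 0.171], [0.6, -0.192, 0.171]]
stand c [[0.673, -0.114, 0.01], [0.688, -0.207, 0.01], [0.591, -0.226, 0.01], [0.578, -0.129, 0.01]]
mouth [[0.561, 0.224, 0.132]]
pump body top [[0.669, 0.197, 0.1]]
lid [[0.579, -0.0, 0.014]]
```

View pics/crop.png

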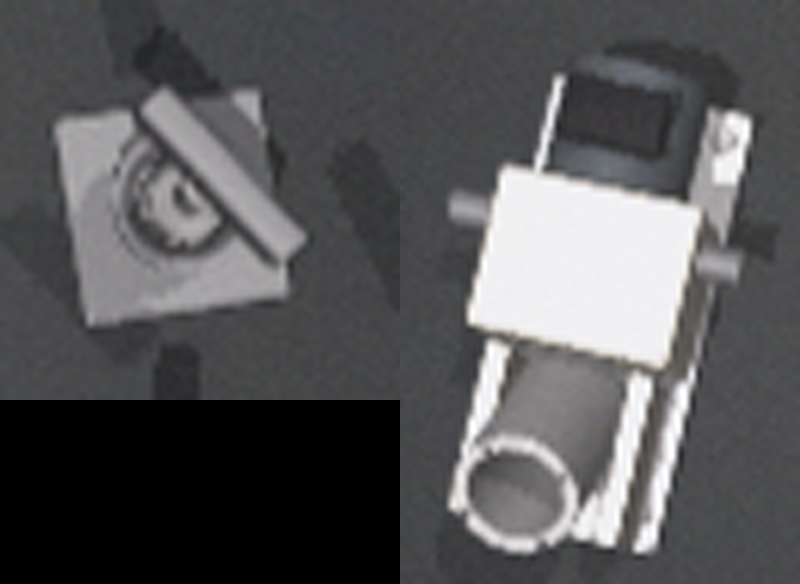

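The crop confirms it: the key with the grey T-grip stands in the grey stand, and the mouth of the slanting barrel is visible. Both are clear. Moving over the key now.

Call:
{"api": "apply_moves", "payload": {
  "dp": [
    [0.0325,-0.0158,-0.004],
    [0.0325,-0.0158,-0.004],
    [0.0325,-0.0158,-0.004],
    [0.0325,-0.0158,-0.004],
    [0.0325,-0.0158,-0.004],
    [0.0325,-0.0158,-0.004],
    [0.0325,-0.0158,-0.004],
    [0.0325,-0.0158,-0.004],
    [0.0325,-0.0158,-0.004],
    [0.0325,-0.0158,-0.004]
  ],
  "twist": [
    [0,0,0],
    [0,0,0],
    [0,0,0],
    [0,0,0],
    [0,0,0],
    [0,0,0],
    [0,0,0],
    [0,0,0],
    [0,0,0],
    [0,0,0]
  ],
  "fingers": [0,0,0,0,0,0,0,0,0,0]
}}

```text
time: 1.1
position: [0.4888, -0.3293, 0.2623]
tool_rot: [-3.081, -0.611, 0.001]
ft_force: [0.4, -0.8, -0.5]
grip_width: 0.999
grip_force: 0.0
```

Call:
{"api": "apply_moves", "payload": {
  "dp": [
    [0.0325,-0.0158,-0.004],
    [0.0325,-0.0158,-0.004],
    [0.0325,-0.0158,-0.004],
    [0.0325,-0.0158,-0.004],
    [0.0325,-0.0158,-0.004],
    [0.0325,-0.0158,-0.004],
    [0,0,0],
    [0,0,0],
    [0,0,0]
  ],
  "twist": [
    [0,0,0],
    [0,0,0],
    [0,0,0],
    [0,0,0],
    [0,0,0],
    [0,0,0],
    [0,0,-0.14],
    [0,0,-0.14],
    [0,0,0]
  ],
  "fingers": [0,0,0,0,0,0,0,0,0]
}}

```text
time: 2.0
position: [0.6322, -0.1682, 0.2857]
tool_rot: [-2.965, -1.037, 0.002]
ft_force: [0.6, 0.2, -0.7]
grip_width: 1.004
grip_force: 0.0
```

Run:
```python
from h import *
s=ctrl.get_state();print(s["time"],s["position"],R.from_rotvec(s["tool_rot"]).as_matrix().round(3).tolist(),s["joint_positions"].round(3))
im=get_image("wrist")[:,:,::-1];cv2.imwrite("pics/w1.png",im)
np.savez("w1.npz",p=s["position"],r=s["tool_rot"])
C=cam("wrist",s)
b=[.632,-.167]
print("expected grip",proj(C,[[*b,.171],[.663,-.142,.171],[.6,-.192,.171]]).round(0).tolist())
```

```text
2.0 [ 0.63216194 -0.16816864  0.28574766] [[0.782, 0.623, -0.001], [0.623, -0.782, 0.0], [-0.001, -0.001, -1.0]] [ 0.553  0.343 -0.445  1.326  0.145  1.506 -0.777]
expected grip [[266.0, 187.0], [266.0, 146.0], [265.0, 226.0]]
```

View pics/w1.png

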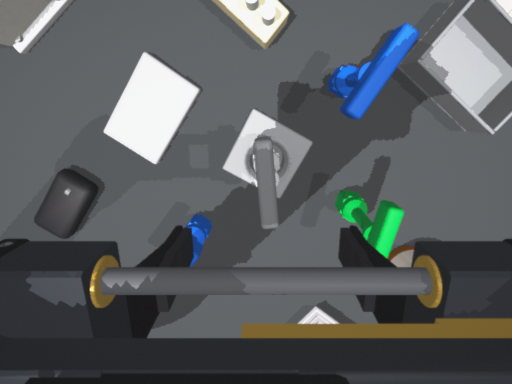

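The grey grip lies at (264,145) to (270,222), turned about 5° from the tool's x. The blue and green keys are well to the side. I'll refine the bar edges numerically.

Run:
```python
from h import *
d=np.load("w1.npz");s=dict(position=d["p"],tool_rot=d["r"]);C=cam("wrist",s)
g=cv2.GaussianBlur(cv2.cvtColor(cv2.imread("pics/w1.png"),cv2.COLOR_BGR2GRAY),(3,3),0).astype(float)
for r in range(134,236,3): print(r,g[r,252:286:1].astype(int).tolist())
```

```text
134 [219, 218, 217, 218, 218, 212, 195, 179, 169, 151, 136, 133, 134, 138, 144, 147, 148, 148, 149, 149, 149, 150, 150, 150, 150, 150, 150, 150, 150, 150, 150, 150, 150, 150]
137 [217, 217, 212, 199, 173, 136, 108, 98, 96, 94, 93, 92, 90, 90, 90, 92, 96, 103, 116, 135, 145, 144, 144, 148, 150, 150, 150, 150, 150, 150, 149, 149, 150, 150]
140 [217, 202, 162, 120, 103, 102, 104, 106, 108, 109, 110, 111, 113, 114, 115, 116, 115, 111, 106, 107, 117, 128, 134, 139, 143, 147, 150, 151, 151, 150, 150, 150, 150, 150]
143 [208, 169, 135, 125, 129, 133, 136, 137, 138, 139, 141, 142, 143, 144, 145, 146, 144, 139, 129, 114, 101, 97, 99, 101, 103, 109, 117, 127, 136, 144, 148, 150, 150, 150]
146 [159, 130, 119, 124, 132, 139, 143, 145, 145, 146, 147, 148, 149, 149, 150, 151, 149, 143, 133, 121, 112, 110, 112, 110, 105, 101, 99, 99, 102, 109, 119, 130, 141, 148]
149 [127, 113, 105, 107, 116, 127, 132, 129, 126, 124, 123, 124, 124, 122, 122, 128, 135, 131, 118, 108, 115, 130, 127, 115, 112, 112, 112, 109, 102, 99, 100, 105, 115, 127]
152 [114, 106, 102, 104, 110, 114, 117, 118, 118, 118, 118, 118, 
[... 3856 characters left out ...]
, 114, 114, 114, 113, 111, 106, 97, 84, 75, 72, 73, 76, 83, 93, 100]
224 [71, 71, 72, 72, 72, 71, 71, 72, 78, 93, 108, 115, 118, 118, 120, 121, 120, 121, 123, 126, 131, 132, 131, 131, 128, 117, 100, 90, 92, 97, 101, 103, 104, 104]
227 [71, 71, 71, 71, 71, 71, 71, 71, 73, 81, 97, 112, 122, 127, 128, 129, 128, 127, 126, 124, 122, 121, 120, 118, 115, 111, 106, 104, 104, 104, 104, 104, 104, 104]
230 [71, 71, 71, 72, 71, 71, 72, 72, 71, 71, 71, 72, 73, 74, 73, 73, 73, 73, 73, 76, 84, 89, 92, 98, 102, 104, 104, 104, 104, 104, 103, 103, 104, 104]
233 [72, 72, 72, 71, 71, 71, 71, 72, 71, 71, 72, 72, 72, 71, 72, 72, 73, 79, 90, 99, 103, 103, 103, 103, 104, 104, 104, 104, 104, 104, 104, 104, 104, 104]
```

Call:
{"api": "apply_moves", "payload": {
  "dp": [
    [0,0,0],
    [0,0,0.03],
    [0,0,0.03],
    [0,0,0.03],
    [0,0,0.03],
    [0,0,0.02],
    [0,0,0.009],
    [0,0,0]
  ],
  "twist": [
    [0,0,-0.084],
    [0,0,0],
    [0,0,0],
    [0,0,0],
    [0,0,0],
    [0,0,0],
    [0,0,0],
    [0,0,0]
  ],
  "fingers": [0,0,0,0,0,0,0,0]
}}

```text
time: 2.85
position: [0.6312, -0.1688, 0.1362]
tool_rot: [-2.92, -1.155, 0.003]
ft_force: [0.0, 0.4, -0.0]
grip_width: 0.998
grip_force: 0.0
```

Call:
{"api": "apply_moves", "payload": {
  "dp": [
    [0,0,0],
    [0,0,0],
    [0,0,0],
    [0,0,0],
    [0,0,0],
    [0,0,0],
    [0,0,0],
    [0,0,0]
  ],
  "twist": [
    [0,0,0],
    [0,0,0],
    [0,0,0],
    [0,0,0],
    [0,0,0],
    [0,0,0],
    [0,0,0],
    [0,0,0]
  ],
  "fingers": [1,1,1,1,1,1,1,1],
  "newtons": 50
}}

```text
time: 3.65
position: [0.6322, -0.1686, 0.1375]
tool_rot: [2.92, 1.159, -0.0]
ft_force: [0.2, -0.5, -0.3]
grip_width: 0.355
grip_force: 0.0
```

Call:
{"api": "apply_moves", "payload": {
  "dp": [
    [0,0,0],
    [0,0,0],
    [0,0,0],
    [0,0,0],
    [0,0,0],
    [0,0,0]
  ],
  "twist": [
    [0,0,0],
    [0,0,0],
    [0,0,0],
    [0,0,0],
    [0,0,0],
    [0,0,0]
  ],
  "fingers": [1,1,1,1,1,1],
  "newtons": 55
}}

```text
time: 4.25
position: [0.6323, -0.1686, 0.1375]
tool_rot: [2.92, 1.159, -0.0]
ft_force: [0.4, -0.6, -0.7]
grip_width: 0.204
grip_force: 55.0
```

Call:
{"api": "apply_moves", "payload": {
  "dp": [
    [0,0,-0.005],
    [0,0,-0.01],
    [0,0,-0.02],
    [0,0,-0.03],
    [0,0,-0.03],
    [0,0,-0.035],
    [0,0,-0.035],
    [0,0,-0.035],
    [0,0,-0.02],
    [0,0,0]
  ],
  "twist": [
    [0,0,0],
    [0,0,0],
    [0,0,0],
    [0,0,0],
    [0,0,0],
    [0,0,0],
    [0,0,0],
    [0,0,0],
    [0,0,0],
    [0,0,0]
  ],
  "fingers": [1,1,1,1,1,1,1,1,1,1]
}}

```text
time: 5.25
position: [0.6335, -0.1683, 0.362]
tool_rot: [2.916, 1.158, 0.009]
ft_force: [0.2, 0.6, -3.2]
grip_width: 0.209
grip_force: 55.0
```

Run:
```python
from h import *
s=ctrl.get_state();print(s["time"],s["position"],s["tool_rot"],s["joint_positions"].round(3),s["grip_width"],s["grip_force"],s["ft_force"])
cv2.imwrite("pics/w2.png",get_image("wrist")[:,:,::-1])
t=get_image("top")[:,:,::-1];sc=get_image("scene")[:,:,::-1]
cv2.imwrite("pics/t2.png",t);cv2.imwrite("pics/s2.png",sc)
# pump geometry from initial top image
C=cam("top");q=lambda l:np.array([((x-400)/6.154+155,y/6.154+110) for x,y in l])
P=unproj(C,q([(505,165),(700,208),(668,368),(470,325)]),.1)
print("body",P.round(4).tolist(),P.mean(0).round(4))
e1=(P[0]+P[1]-P[2]-P[3])/2;e2=(P[0]+P[3]-P[1]-P[2])/2
print("yaw",np.degrees(np.arctan2(e1[1],e1[0])),np.degrees(np.arctan2(e2[1],e2[0]))-90,np.linalg.norm(e1),np.linalg.norm(e2))
print("mouth",unproj(C,q([(521,492)]),.132).round(4))
```

```text
5.25 [ 0.63349689 -0.16827734  0.3620251 ] [2.91612573 1.15811856 0.00905495] [ 0.547  0.339 -0.458  1.183  0.149  1.645 -0.691] 0.20854877991956466 54.99791605398059 [ 0.20163222  0.58146421 -3.23413059]
body [[0.7177, 0.2376, 0.1], [0.6987, 0.1441, 0.1], [0.6218, 0.1577, 0.1], [0.6407, 0.2523, 0.1]] [0.6697 0.1979 0.1   ]
yaw -10.385254402630165 -11.417054073360589 0.0782595910279099 0.09596614868256842
mouth [[0.5599 0.2202 0.132 ]]
```

```bash
cat >> h.py <<'E'
def frame(alpha,phi):
    c,s_=np.cos(alpha),np.sin(alpha)
    bz=np.array([-.5*c,-.5*s_,.75**.5]);bx=np.array([.75**.5*c,.75**.5*s_,.5]);by=np.cross(bz,bx)
    tx=np.cos(phi)*bx-np.sin(phi)*by
    return bx,by,bz,np.c_[tx,np.cross(-bz,tx),-bz]
def plan(P,M,s=None):
    s=s or ctrl.get_state();R0=R.from_rotvec(s["tool_rot"])
    print("t",round(s["time"],2),"dp now-frame",R0.inv().apply(P-s["position"]).round(4),"dp target-frame",(M.T@(P-s["position"])).round(4),
     "twist",(R0.inv()*R.from_matrix(M)).as_rotvec().round(4),"q",s["joint_positions"].round(2),"F",s["ft_force"].round(1))
E
python3 - <<'E'
from h import *
m=np.array([.560,.221,.132]);bx,by,bz,M=frame(np.radians(-11),np.radians(-80))
P=m-.08*M[:,0]+.15*bz;print(P);plan(P,M)
E
```

```text
[0.45953549 0.16026912 0.25495788]
t 5.4 dp now-frame [ 0.1004 -0.357   0.1015] dp target-frame [ 0.2418 -0.2976 -0.0284] twist [-0.4889  0.206  -0.4378] q [ 0.55  0.34 -0.46  1.19  0.15  1.64 -0.69] F [-0.7  0.5 -3.9]
```

Call:
{"api": "apply_moves", "payload": {
  "dp": [
    [0.01,-0.03,0],
    [0.01,-0.036,0],
    [0.01,-0.036,0],
    [0.01,-0.036,0],
    [0.01,-0.036,0],
    [0.01,-0.036,0],
    [0.01,-0.036,0],
    [0.01,-0.036,0],
    [0.01,-0.036,0],
    [0.01,-0.036,0]
  ],
  "twist": [
    [0,0,0],
    [0,0,0],
    [0,0,0],
    [0,0,0],
    [0,0,0],
    [0,0,0],
    [0,0,0],
    [0,0,0],
    [0,0,0],
    [0,0,0]
  ],
  "fingers": [1,1,1,1,1,1,1,1,1,1]
}}

```text
time: 6.4
position: [0.4604, 0.1584, 0.3556]
tool_rot: [-2.92, -1.159, 0.005]
ft_force: [0.3, 0.3, -3.3]
grip_width: 0.206
grip_force: 55.0
```

Call:
{"api": "apply_moves", "payload": {
  "dp": [
    [0,0,0],
    [0,0,0],
    [0,0,0],
    [0,0,0],
    [0,0,0],
    [0,0,0],
    [0,0,0]
  ],
  "twist": [
    [-0.0815,0.0343,-0.073],
    [-0.0815,0.0343,-0.073],
    [-0.0815,0.0343,-0.073],
    [-0.0815,0.0343,-0.073],
    [-0.0815,0.0343,-0.073],
    [-0.0815,0.0343,-0.073],
    [0,0,0]
  ],
  "fingers": [1,1,1,1,1,1,1]
}}

```text
time: 7.1
position: [0.4621, 0.1617, 0.3591]
tool_rot: [2.395, 1.483, 0.404]
ft_force: [-0.1, 0.3, -3.6]
grip_width: 0.203
grip_force: 55.0
```

Run:
```python
from h import *
m=np.array([.560,.221,.132]);bx,by,bz,M=frame(np.radians(-11),np.radians(-80))
P=m-.08*M[:,0]+.15*bz;plan(P,M)
```

```text
t 7.1 dp now-frame [-0.0108 -0.0421  0.0947] dp target-frame [-0.0112 -0.0529  0.0891] twist [-0.1059  0.0499 -0.0885] q [-0.21 -0.3  -0.32  1.86  0.2   1.28 -1.02] F [-0.1  0.3 -3.6]
```

Call:
{"api": "apply_moves", "payload": {
  "dp": [
    [-0.001,-0.008,0.02],
    [-0.002,-0.008,0.02],
    [-0.002,-0.008,0.02],
    [-0.002,-0.008,0.02],
    [-0.002,-0.008,0.01],
    [0,0,0],
    [0,0,0],
    [0,0,0]
  ],
  "twist": [
    [0,0,0],
    [0,0,0],
    [0,0,0],
    [0,0,0],
    [0,0,0],
    [-0.053,0.025,-0.044],
    [-0.053,0.025,-0.044],
    [0,0,0]
  ],
  "fingers": [1,1,1,1,1,1,1,1]
}}

```text
time: 7.9
position: [0.4711, 0.1634, 0.2595]
tool_rot: [2.274, 1.519, 0.481]
ft_force: [-0.7, -0.5, -4.2]
grip_width: 0.207
grip_force: 55.0
```

Run:
```python
from h import *
m=np.array([.560,.221,.132]);bx,by,bz,M=frame(np.radians(-11),np.radians(-80))
P=m-.08*M[:,0]+.15*bz;plan(P,M)
s=ctrl.get_state();C=cam("wrist",s);im=get_image("wrist")[:,:,::-1];cv2.imwrite("pics/w3.png",im)
np.savez("w3.npz",p=s["position"],r=s["tool_rot"])
print(proj(C,[m,m-.092*bz]))
```

```text
t 7.9 dp now-frame [-0.0075 -0.0104 -0.0011] dp target-frame [-0.0073 -0.0105 -0.0014] twist [-0.0166  0.0212 -0.0218] q [-0.49 -0.3  -0.15  2.09  0.39  1.04 -1.18] F [-0.7 -0.5 -4.2]
[[256.28909782 106.26998928]
 [259.53581727 103.28128004]]
```

View pics/w3.png

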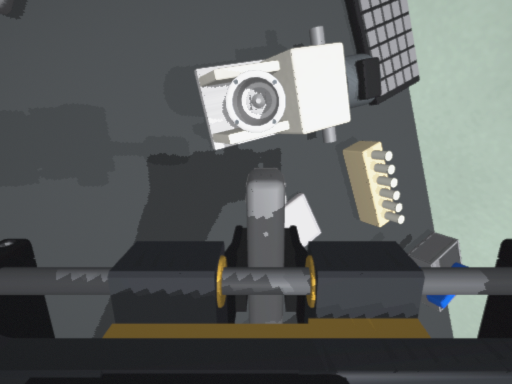

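The mouth is at (256,101), with the nut at its bottom near (258,100). The key hangs straight at (265,175). Enlarging the bore.

Run:
```python
from h import *
im=cv2.imread("pics/w3.png")[62:140,206:310]
im=cv2.convertScaleAbs(im,alpha=1.0)
cv2.imwrite("pics/w3c.png",cv2.resize(im,(800,600),interpolation=cv2.INTER_CUBIC))
```

```text
(no output)
```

View pics/w3c.png

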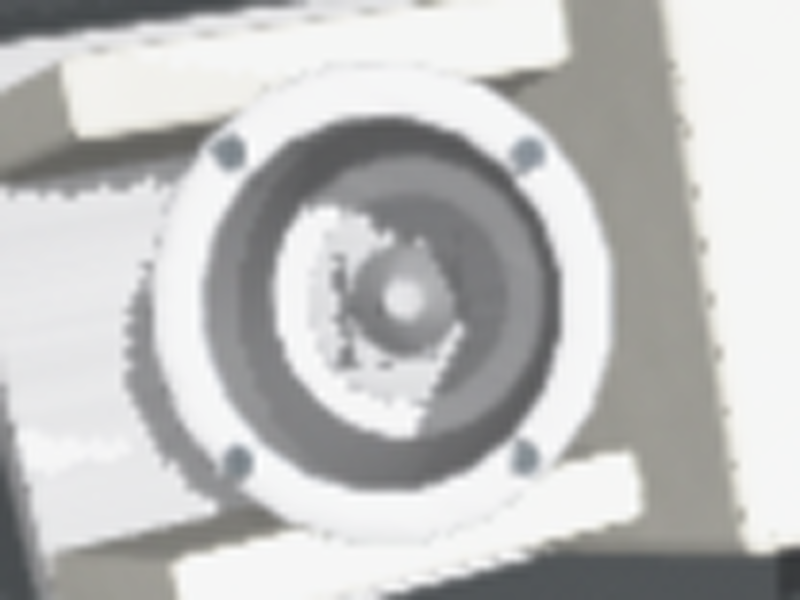

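Run:
```python
from h import *
d=np.load("w3.npz");s=dict(position=d["p"],tool_rot=d["r"]);C=cam("wrist",s)
m=unproj(C,(255.7,101.7),.1323)[0];n=unproj(C,(258.5,100.8),.0725)[0]
v=n-m;print(m,n,np.linalg.norm(v[:2]),np.degrees(np.arctan2(v[1],v[0])))
bx,by,bz,M=frame(np.radians(-11),np.radians(-80))
plan(m-.08*M[:,0]+.08*bz,M)
```

```text
[0.56103183 0.22525021 0.1323    ] [0.59473646 0.21791425 0.0725    ] 0.034493739900811546 -12.279155509562608
t 7.95 dp now-frame [-0.0017 -0.0103  0.0691] dp target-frame [-0.003  -0.0115  0.0689] twist [-0.0169  0.0213 -0.023 ] q [-0.49 -0.3  -0.15  2.09  0.39  1.04 -1.18] F [-0.1 -0.2 -3.6]
```

Call:
{"api": "apply_moves", "payload": {
  "dp": [
    [0,0,0],
    [-0.001,-0.004,0.02],
    [-0.001,-0.004,0.02],
    [-0.001,-0.003,0.02],
    [0,0,0.009],
    [0,0,0],
    [0,0,0]
  ],
  "twist": [
    [-0.017,0.021,-0.023],
    [0,0,0],
    [0,0,0],
    [0,0,0],
    [0,0,0],
    [0,0,0],
    [0,0,0]
  ],
  "fingers": [1,1,1,1,1,1,1]
}}

```text
time: 8.65
position: [0.5023, 0.1606, 0.1951]
tool_rot: [2.244, 1.538, 0.508]
ft_force: [-0.8, -0.2, -2.8]
grip_width: 0.202
grip_force: 55.0
```

Run:
```python
from h import *
s=ctrl.get_state();C=cam("wrist",s)
ims=[get_image("wrist")[:,:,::-1].astype(float) for _ in range(4)]
im=np.mean(ims,0).astype(np.uint8);cv2.imwrite("pics/w4.png",im)
np.savez("w4.npz",p=s["position"],r=s["tool_rot"])
bx,by,bz,M=frame(np.radians(-12.3),np.radians(-80));m=np.array([.5610,.2252,.1323])
plan(m-.08*M[:,0]+.08*bz,M,s)
u=proj(C,[m,m-.069*bz,m-.078*bz]).round(1);print(u.tolist())
x,y=u[2];x0,y0=int(x-24),int(y-18);print(x0,y0)
c=im[y0:y0+36,x0:x0+48]
cv2.imwrite("pics/w4c.png",cv2.resize(cv2.normalize(c,None,0,255,cv2.NORM_MINMAX),(800,600),interpolation=cv2.INTER_CUBIC))
```

```text
t 8.65 dp now-frame [-0.0043 -0.0069 -0.0038] dp target-frame [-0.0045 -0.0068 -0.0038] twist [-0.0007 -0.0072  0.0182] q [-0.46 -0.21 -0.14  2.16  0.46  0.86 -1.22] F [-0.8 -0.2 -2.8]
[[259.1, 108.8], [260.6, 107.4], [260.7, 107.3]]
236 89
```

View pics/w4c.png

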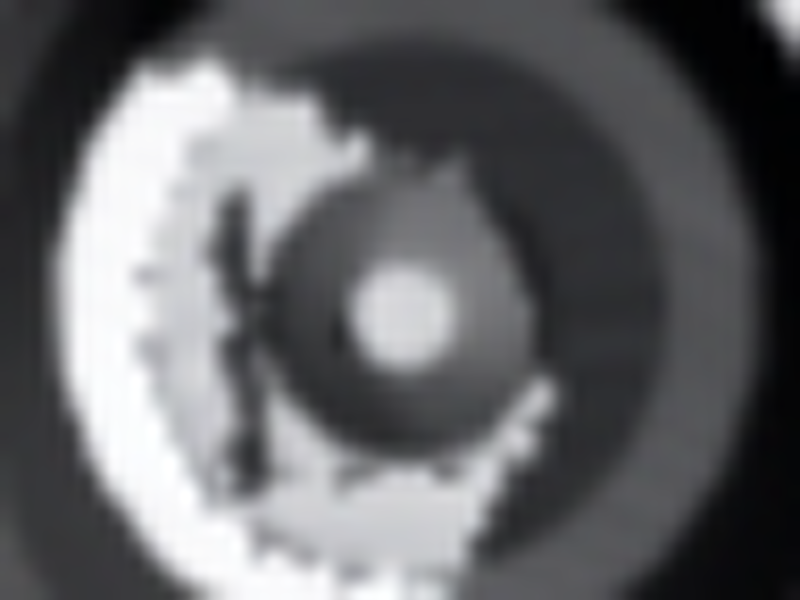

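The nut centre at crop (403,315) agrees with the prediction. Its left side runs from (230,190) to (250,490) and its bottom edge is at y≈470. That puts it about 4–5° CCW of the image axes, so the tool needs φ≈-85°, with the nut at about 0.08 rad. Backing out, then lining up over the bore.

Call:
{"api": "apply_moves", "payload": {
  "dp": [
    [0,0,-0.02],
    [0,0,-0.025],
    [0,0,-0.025],
    [0,0,-0.005],
    [0,0,0]
  ],
  "twist": [
    [0,0,0],
    [0,0,0],
    [0,0,0],
    [0,0,0],
    [0,0,0]
  ],
  "fingers": [1,1,1,1,1]
}}

```text
time: 9.35
position: [0.4711, 0.1732, 0.2585]
tool_rot: [2.244, 1.538, 0.502]
ft_force: [-0.3, -0.3, -3.3]
grip_width: 0.203
grip_force: 55.0
```

Run:
```python
from h import *
bx,by,bz,M=frame(np.radians(-12),np.radians(-85));m=np.array([.5610,.2252,.1323])
plan(m+.155*bz,M)
```

```text
t 9.35 dp now-frame [ 0.0693 -0.0074 -0.0071] dp target-frame [ 0.0696 -0.0024 -0.0072] twist [-0.0019 -0.0009 -0.0724] q [-0.51 -0.3  -0.15  2.1   0.41  1.03 -1.19] F [-0.3 -0.3 -3.3]
```

Call:
{"api": "apply_moves", "payload": {
  "dp": [
    [0,0,0],
    [0.015,0,-0.003],
    [0.02,-0.001,-0.003],
    [0.02,-0.001,-0.001],
    [0.0146,0,0],
    [0,0,0],
    [0,0,0]
  ],
  "twist": [
    [-0.002,-0.001,-0.072],
    [0,0,0],
    [0,0,0],
    [0,0,0],
    [0,0,0],
    [0,0,0],
    [0,0,0]
  ],
  "fingers": [1,1,1,1,1,1,1]
}}

```text
time: 10.05
position: [0.4853, 0.24, 0.2647]
tool_rot: [2.18, 1.61, 0.475]
ft_force: [-0.6, -0.3, -3.4]
grip_width: 0.201
grip_force: 55.0
```

Run:
```python
from h import *
bx,by,bz,M=frame(np.radians(-12),np.radians(-85));m=np.array([.5610,.2252,.1323])
plan(m+.155*bz,M)
im=get_image("scene")[:,:,::-1]
C=cam("scene");u,v=proj(C,[m+.07*bz])[0].astype(int)
cv2.imwrite("pics/s5.png",cv2.resize(im[v-50:v+55,u-70:u+70],(800,600),interpolation=cv2.INTER_CUBIC))
print(u,v,proj(C,[m,m+.03*bz]).round(1))
```

```text
t 10.05 dp now-frame [ 0.0013  0.0005 -0.0018] dp target-frame [ 0.0013  0.0005 -0.0018] twist [-0.0023  0.0037 -0.0006] q [-0.55 -0.18 -0.22  1.99  0.45  1.07 -1.24] F [-0.6 -0.3 -3.4]
334 180 [[328.1 198.7]
 [331.  191.2]]
```

View pics/s5.png

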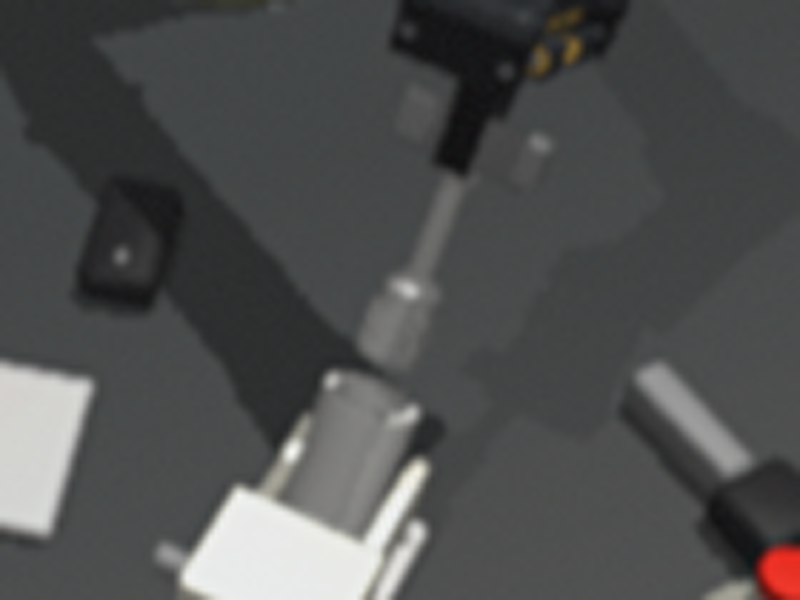

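The socket is lined up with the barrel mouth, at crop (387,365) above (375,390). Inserting.

Call:
{"api": "apply_moves", "payload": {
  "dp": [
    [0.001,0,0.01],
    [0,0,0.015],
    [0,0,0.015],
    [0,0,0.015],
    [0,0,0.015],
    [0,0,0.015],
    [0,0,0.005],
    [0,0,0]
  ],
  "twist": [
    [-0.002,0.003,0],
    [0,0,0],
    [0,0,0],
    [0,0,0],
    [0,0,0],
    [0,0,0],
    [0,0,0],
    [0,0,0]
  ],
  "fingers": [1,1,1,1,1,1,1,1]
}}

```text
time: 10.9
position: [0.5297, 0.2312, 0.1861]
tool_rot: [2.179, 1.611, 0.479]
ft_force: [-0.2, 0.4, -3.4]
grip_width: 0.2
grip_force: 55.0
```

Run:
```python
from h import *
bx,by,bz,M=frame(np.radians(-12),np.radians(-85));m=np.array([.5610,.2252,.1323])
plan(m+.0315*bz,M)
```

```text
t 10.9 dp now-frame [0.0007 0.0007 0.031 ] dp target-frame [0.0007 0.0007 0.031 ] twist [-0.0008  0.0012 -0.0005] q [-0.52 -0.05 -0.19  2.05  0.53  0.89 -1.29] F [-0.2  0.4 -3.4]
```

Call:
{"api": "apply_moves", "payload": {
  "dp": [
    [0,0,0.004],
    [0,0,0.004],
    [0,0,0.004],
    [0,0,0.003],
    [0,0,0]
  ],
  "twist": [
    [0,0,0],
    [0,0,0],
    [0,0,0],
    [0,0,0],
    [0,0,0]
  ],
  "fingers": [1,1,1,1,1]
}}

```text
time: 11.4
position: [0.537, 0.23, 0.1741]
tool_rot: [2.178, 1.611, 0.481]
ft_force: [0.4, -0.7, -3.2]
grip_width: 0.199
grip_force: 55.0
```

Call:
{"api": "apply_moves", "payload": {
  "dp": [
    [0,0,0.003],
    [0,0,0.003],
    [0,0,0.003],
    [0,0,0]
  ],
  "twist": [
    [0,0,0],
    [0,0,0],
    [0,0,0],
    [0,0,0]
  ],
  "fingers": [1,1,1,1]
}}

```text
time: 11.8
position: [0.5414, 0.229, 0.166]
tool_rot: [2.178, 1.611, 0.481]
ft_force: [-1.0, -0.4, -4.1]
grip_width: 0.202
grip_force: 55.0
```

Run:
```python
from h import *
bx,by,bz,M=frame(np.radians(-12),np.radians(-85));m=np.array([.5610,.2252,.1323])
plan(m+.0315*bz,M);print(M.T@ctrl.get_state()["ft_force"],ctrl.get_state()["torque"])
```

```text
t 11.8 dp now-frame [0.0003 0.0004 0.0077] dp target-frame [0.0003 0.0004 0.0077] twist [-0.      0.     -0.0007] q [-0.51 -0.01 -0.19  2.05  0.55  0.84 -1.31] F [-1.  -0.4 -4.1]
[-0.79419134 -2.72601092  3.07244204] [ 0.13512744  0.93281241 -0.07146751]
```

Call:
{"api": "apply_moves", "payload": {
  "dp": [
    [0,0,0.003],
    [0,0,0.002],
    [0,0,0.0015],
    [0,0,0]
  ],
  "twist": [
    [0,0,0],
    [0,0,0],
    [0,0,0],
    [0,0,0]
  ],
  "fingers": [1,1,1,1]
}}

```text
time: 12.2
position: [0.5447, 0.2285, 0.1608]
tool_rot: [2.178, 1.611, 0.482]
ft_force: [0.1, -0.1, -2.6]
grip_width: 0.199
grip_force: 55.0
```

Call:
{"api": "apply_moves", "payload": {
  "dp": [
    [0,0,0.001],
    [0,0,0.001],
    [0,0,0]
  ],
  "twist": [
    [0,0,0],
    [0,0,0],
    [0,0,0]
  ],
  "fingers": [1,1,1]
}}

```text
time: 12.5
position: [0.5456, 0.2285, 0.1597]
tool_rot: [2.178, 1.611, 0.482]
ft_force: [-3.2, -1.1, -0.1]
grip_width: 0.2
grip_force: 55.0
```

q7 would end near its limit at the end of the turn. I'll lift off the nut inside the bore, turn the key back a quarter turn, and reseat it.

Call:
{"api": "apply_moves", "payload": {
  "dp": [
    [0,0,-0.005],
    [0,0,-0.01],
    [0,0,-0.01],
    [0,0,-0.008],
    [0,0,0],
    [0,0,0],
    [0,0,0],
    [0,0,0],
    [0,0,0],
    [0,0,0]
  ],
  "twist": [
    [0,0,0],
    [0,0,0],
    [0,0,0],
    [0,0,0],
    [0,0,-0.13],
    [0,0,-0.13],
    [0,0,-0.13],
    [0,0,-0.13],
    [0,0,-0.13],
    [0,0,-0.13]
  ],
  "fingers": [1,1,1,1,1,1,1,1,1,1]
}}

```text
time: 13.5
position: [0.5294, 0.2325, 0.1889]
tool_rot: [1.358, 2.26, 0.233]
ft_force: [-0.6, 0.3, -2.7]
grip_width: 0.202
grip_force: 55.0
```

Call:
{"api": "apply_moves", "payload": {
  "dp": [
    [0,0,0],
    [0,0,0],
    [0,0,0],
    [0,0,0],
    [0,0,0],
    [0,0,0],
    [0,0,0],
    [0,0,0]
  ],
  "twist": [
    [0,0,-0.13],
    [0,0,-0.13],
    [0,0,-0.13],
    [0,0,-0.13],
    [0,0,-0.13],
    [0,0,-0.13],
    [0,0,0],
    [0,0,0]
  ],
  "fingers": [1,1,1,1,1,1,1,1]
}}

```text
time: 14.3
position: [0.5295, 0.2323, 0.1886]
tool_rot: [0.405, 2.586, -0.036]
ft_force: [-0.1, -0.8, -3.1]
grip_width: 0.201
grip_force: 55.0
```

Run:
```python
from h import *
bx,by,bz,M=frame(np.radians(-12),np.radians(-175));m=np.array([.5610,.2252,.1323])
plan(np.array([.5456,.2285,.1597]),M);print(M.T@ctrl.get_state()["ft_force"])
```

```text
t 14.3 dp now-frame [ 0.0001 -0.0004  0.0333] dp target-frame [ 0.     -0.0004  0.0333] twist [ 0.0016  0.001  -0.0146] q [-0.56 -0.06 -0.15  2.05  0.53  0.89  0.26] F [-0.1 -0.8 -3.1]
[ 1.42111462 -0.88508406  2.76135614]
```

Call:
{"api": "apply_moves", "payload": {
  "dp": [
    [0,0,0.006],
    [0,0,0.005],
    [0,0,0.004],
    [0,0,0.004],
    [0,0,0.003],
    [0,0,0.003],
    [0,0,0]
  ],
  "twist": [
    [0,0,-0.015],
    [0,0,0],
    [0,0,0],
    [0,0,0],
    [0,0,0],
    [0,0,0],
    [0,0,0]
  ],
  "fingers": [1,1,1,1,1,1,1]
}}

```text
time: 15.0
position: [0.5419, 0.2291, 0.1659]
tool_rot: [0.382, 2.59, -0.044]
ft_force: [0.2, -0.0, -2.4]
grip_width: 0.202
grip_force: 55.0
```

Call:
{"api": "apply_moves", "payload": {
  "dp": [
    [0,0,0.003],
    [0,0,0.002],
    [0,0,0.002],
    [0,0,0.001],
    [0,0,0]
  ],
  "twist": [
    [0,0,0],
    [0,0,0],
    [0,0,0],
    [0,0,0],
    [0,0,0]
  ],
  "fingers": [1,1,1,1,1]
}}

```text
time: 15.5
position: [0.5457, 0.2286, 0.1597]
tool_rot: [0.382, 2.59, -0.043]
ft_force: [-1.9, -0.4, -1.0]
grip_width: 0.199
grip_force: 55.0
```

Run:
```python
from h import *
bx,by,bz,M=frame(np.radians(-12),np.radians(-175))
plan(np.array([.5456,.2285,.1597]),M);s=ctrl.get_state();print(M.T@s["ft_force"],M.T@s["torque"])
```

```text
t 15.5 dp now-frame [ 0.0001 -0.0001 -0.    ] dp target-frame [ 0.0001 -0.0001 -0.    ] twist [0.0006 0.0008 0.0035] q [-0.55 -0.   -0.14  2.06  0.56  0.82  0.26] F [-1.9 -0.4 -1. ]
[ 1.97409556 -0.93138388 -0.04405834] [0.11781489 0.68030597 0.06767144]
```

Call:
{"api": "apply_moves", "payload": {
  "dp": [
    [0,0,0],
    [0,0,0],
    [0,0,0],
    [0,0,0],
    [0,0,0],
    [0,0,0],
    [0,0,0],
    [0,0,0],
    [0,0,0],
    [0,0,0]
  ],
  "twist": [
    [0,0,0.1],
    [0,0,0.12],
    [0,0,0.12],
    [0,0,0.12],
    [0,0,0.12],
    [0,0,0.12],
    [0,0,0.12],
    [0,0,0.12],
    [0,0,0.12],
    [0,0,0]
  ],
  "fingers": [1,1,1,1,1,1,1,1,1,1]
}}

```text
time: 16.5
position: [0.5456, 0.2277, 0.1598]
tool_rot: [1.663, 2.069, 0.32]
ft_force: [-2.1, -1.9, 2.6]
grip_width: 0.204
grip_force: 55.0
```

```bash
cat > st.py <<'E'
from h import *
bx,by,bz,M=frame(np.radians(-12),np.radians(-97))
s=ctrl.get_state();plan(np.array([.5456,.2285,.1597]),M,s)
T=R.from_rotvec(s["tool_rot"]).as_matrix();print("tool F",(T.T@s["ft_force"]).round(1),"tool torque",(T.T@s["torque"]).round(2))
E
python3 st.py
```

```text
t 16.5 dp now-frame [ 0.0008  0.0002 -0.    ] dp target-frame [ 0.0008 -0.0001 -0.    ] twist [0.0006 0.0012 0.3044] q [-0.55 -0.   -0.14  2.06  0.56  0.83 -0.8 ] F [-2.1 -1.9  2.6]
tool F [-2.  -1.  -3.1] tool torque [ 1.04 -0.51  0.02]
```

Call:
{"api": "apply_moves", "payload": {
  "dp": [
    [0,0,0],
    [0,0,0],
    [0,0,0],
    [0,0,0]
  ],
  "twist": [
    [0,0,0.05],
    [0,0,0.05],
    [0,0,0.05],
    [0,0,0]
  ],
  "fingers": [1,1,1,1]
}}

```text
time: 16.9
position: [0.5455, 0.2279, 0.1597]
tool_rot: [1.819, 1.951, 0.368]
ft_force: [-4.8, -2.7, 3.3]
grip_width: 0.202
grip_force: 55.0
```

```bash
python3 st.py
```

```text
t 16.9 dp now-frame [ 0.0006  0.0001 -0.    ] dp target-frame [ 0.0006  0.     -0.    ] twist [0.0006 0.0009 0.1573] q [-0.55 -0.   -0.14  2.06  0.56  0.83 -0.95] F [-4.8 -2.7  3.3]
tool F [-3.  -2.9 -4.9] tool torque [ 1.08 -0.81 -0.09]
```

Call:
{"api": "apply_moves", "payload": {
  "dp": [
    [0,0,0],
    [0,0,0],
    [0,0,0],
    [0,0,0]
  ],
  "twist": [
    [0,0,0.04],
    [0,0,0.04],
    [0,0,0.04],
    [0,0,0]
  ],
  "fingers": [1,1,1,1]
}}

```text
time: 17.3
position: [0.5455, 0.2279, 0.1596]
tool_rot: [1.942, 1.847, 0.406]
ft_force: [-4.5, -2.4, 3.6]
grip_width: 0.198
grip_force: 55.0
```

```bash
python3 st.py
```

```text
t 17.3 dp now-frame [ 0.0006  0.0001 -0.0001] dp target-frame [ 0.0006  0.0001 -0.0001] twist [0.0005 0.0009 0.0374] q [-0.55 -0.   -0.14  2.06  0.56  0.83 -1.07] F [-4.5 -2.4  3.6]
tool F [-3.  -2.1 -5.1] tool torque [ 1.08 -0.96 -0.14]
```

Call:
{"api": "apply_moves", "payload": {
  "dp": [
    [0,0,0],
    [0,0,0],
    [0,0,0]
  ],
  "twist": [
    [0,0,0.03],
    [0,0,0.03],
    [0,0,0]
  ],
  "fingers": [1,1,1]
}}

```text
time: 17.6
position: [0.5454, 0.2279, 0.1597]
tool_rot: [2.001, 1.792, 0.424]
ft_force: [-5.6, -2.1, 4.0]
grip_width: 0.2
grip_force: 55.0
```

```bash
python3 st.py
```

```text
t 17.6 dp now-frame [ 0.0006  0.0001 -0.    ] dp target-frame [ 0.0006  0.0001 -0.    ] twist [ 0.0006  0.0008 -0.0224] q [-0.55 -0.   -0.14  2.06  0.56  0.83 -1.13] F [-5.6 -2.1  4. ]
tool F [-3.  -2.6 -6. ] tool torque [ 1.04 -1.   -0.16]
```

Call:
{"api": "apply_moves", "payload": {
  "dp": [
    [0,0,0],
    [0,0,0],
    [0,0,0]
  ],
  "twist": [
    [0,0,0.03],
    [0,0,0.03],
    [0,0,0]
  ],
  "fingers": [1,1,1]
}}

```text
time: 17.9
position: [0.5454, 0.228, 0.1596]
tool_rot: [2.058, 1.737, 0.442]
ft_force: [-4.6, -2.6, 3.5]
grip_width: 0.203
grip_force: 55.1
```

```bash
python3 st.py
```

```text
t 17.9 dp now-frame [ 0.0006  0.0002 -0.    ] dp target-frame [ 0.0006  0.0002 -0.    ] twist [ 0.0006  0.0009 -0.0816] q [-0.55 -0.   -0.14  2.06  0.56  0.83 -1.19] F [-4.6 -2.6  3.5]
tool F [-3.4 -1.8 -5. ] tool torque [ 1.03 -1.07 -0.29]
```

Call:
{"api": "apply_moves", "payload": {
  "dp": [
    [0,0,0],
    [0,0,0],
    [0,0,0]
  ],
  "twist": [
    [0,0,0.03],
    [0,0,0.02],
    [0,0,0]
  ],
  "fingers": [1,1,1],
  "newtons": 60
}}

```text
time: 18.2
position: [0.5453, 0.228, 0.1596]
tool_rot: [2.104, 1.69, 0.457]
ft_force: [-4.8, -3.1, 3.3]
grip_width: 0.202
grip_force: 60.3
```

```bash
python3 st.py
```

```text
t 18.2 dp now-frame [ 0.0005  0.0002 -0.    ] dp target-frame [ 0.0005  0.0003 -0.    ] twist [ 0.0008  0.0009 -0.13  ] q [-0.55 -0.   -0.14  2.06  0.56  0.83 -1.24] F [-4.8 -3.1  3.3]
tool F [-4.  -1.9 -4.9] tool torque [ 1.01 -1.2  -0.69]
```

Call:
{"api": "apply_moves", "payload": {
  "dp": [
    [0,0,0],
    [0,0,0],
    [0,0,0]
  ],
  "twist": [
    [0,0,0.03],
    [0,0,0.03],
    [0,0,0]
  ],
  "fingers": [1,1,1]
}}

```text
time: 18.5
position: [0.5454, 0.2282, 0.1596]
tool_rot: [2.158, 1.631, 0.475]
ft_force: [-4.8, -2.8, 4.0]
grip_width: 0.201
grip_force: 60.7
```

```bash
python3 st.py
```

```text
t 18.5 dp now-frame [ 0.0003  0.0002 -0.    ] dp target-frame [ 0.0003  0.0002 -0.    ] twist [ 0.0012  0.0007 -0.1887] q [-0.55 -0.   -0.14  2.06  0.56  0.83 -1.3 ] F [-4.8 -2.8  4. ]
tool F [-3.8 -1.3 -5.5] tool torque [ 0.88 -1.18 -0.97]
```

Call:
{"api": "apply_moves", "payload": {
  "dp": [
    [0,0,0],
    [0,0,0],
    [0,0,0]
  ],
  "twist": [
    [0,0,0.04],
    [0,0,0.04],
    [0,0,0]
  ],
  "fingers": [1,1,1]
}}

```text
time: 18.8
position: [0.5455, 0.2285, 0.1597]
tool_rot: [2.229, 1.551, 0.499]
ft_force: [-4.7, -2.3, 3.8]
grip_width: 0.205
grip_force: 62.1
```

```bash
python3 st.py
```

```text
t 18.8 dp now-frame [0.0001 0.0001 0.    ] dp target-frame [0.     0.0001 0.    ] twist [ 1.800e-03  2.000e-04 -2.677e-01] q [-0.55 -0.   -0.14  2.06  0.56  0.82 -1.38] F [-4.7 -2.3  3.8]
tool F [-3.4 -1.2 -5.3] tool torque [ 0.66 -1.17 -1.52]
```

The stop is reached: reaction torque rises to 1.5 N m against about 0.2 N m of friction. Easing off within the play, then withdrawing.

Call:
{"api": "apply_moves", "payload": {
  "dp": [
    [0,0,0],
    [0,0,0],
    [0,0,0]
  ],
  "twist": [
    [0,0,-0.1],
    [0,0,-0.1],
    [0,0,0]
  ],
  "fingers": [1,1,1]
}}

```text
time: 19.1
position: [0.5454, 0.228, 0.1596]
tool_rot: [2.048, 1.747, 0.439]
ft_force: [-5.3, -2.3, 4.3]
grip_width: 0.202
grip_force: 60.1
```

```bash
python3 st.py
```

```text
t 19.1 dp now-frame [ 0.0005  0.0001 -0.    ] dp target-frame [ 0.0005  0.0001 -0.    ] twist [ 0.0003  0.0005 -0.0707] q [-0.55 -0.   -0.14  2.06  0.56  0.83 -1.18] F [-5.3 -2.3  4.3]
tool F [-3.3 -2.1 -6.1] tool torque [ 1.09 -1.16 -0.31]
```

Call:
{"api": "apply_moves", "payload": {
  "dp": [
    [0,0,-0.001],
    [0,0,-0.002],
    [0,0,-0.003],
    [0,0,0]
  ],
  "twist": [
    [0,0,-0.04],
    [0,0,0],
    [0,0,0],
    [0,0,0]
  ],
  "fingers": [1,1,1,1],
  "newtons": 58
}}

```text
time: 19.5
position: [0.5425, 0.2286, 0.1643]
tool_rot: [2.014, 1.781, 0.428]
ft_force: [0.5, -2.7, -3.3]
grip_width: 0.201
grip_force: 58.0
```

```bash
python3 st.py
```

```text
t 19.5 dp now-frame [0.0005 0.0004 0.0055] dp target-frame [0.0005 0.0004 0.0055] twist [-0.      0.0004 -0.0355] q [-0.55 -0.01 -0.14  2.06  0.56  0.84 -1.14] F [ 0.5 -2.7 -3.3]
tool F [-2.5 -1.   3.4] tool torque [ 0.75 -0.84 -0.05]
```

Call:
{"api": "apply_moves", "payload": {
  "dp": [
    [0,0,-0.01],
    [0,0,-0.015],
    [0,0,-0.02],
    [0,0,-0.02],
    [0,0,-0.02],
    [0,0,-0.02],
    [0,0,-0.02],
    [0,0,-0.01],
    [0,0,0]
  ],
  "twist": [
    [0,0,0],
    [0,0,0],
    [0,0,0],
    [0,0,0],
    [0,0,0],
    [0,0,0],
    [0,0,0],
    [0,0,0],
    [0,0,0]
  ],
  "fingers": [1,1,1,1,1,1,1,1,1]
}}

```text
time: 20.4
position: [0.4762, 0.2452, 0.2842]
tool_rot: [2.011, 1.783, 0.437]
ft_force: [1.0, 0.4, -3.5]
grip_width: 0.2
grip_force: 58.0
```

Run:
```python
from h import *
M=R.from_rotvec([2.92,1.159,0]).as_matrix()
print(ctrl.get_state()["position"]);plan(np.array([.6323,-.1686,.36]),M)
```

```text
[0.47624474 0.24520207 0.28417626]
t 20.4 dp now-frame [-0.3925  0.211   0.0524] dp target-frame [-0.1702  0.4082 -0.0758] twist [ 0.5181 -0.1431  0.6782] q [-0.6  -0.2  -0.2   1.98  0.45  1.1  -1.07] F [ 1.   0.4 -3.5]
```

Call:
{"api": "apply_moves", "payload": {
  "dp": [
    [0,0,-0.005],
    [0,0,-0.005],
    [0,0,0],
    [0,0,0],
    [0,0,0],
    [0,0,0],
    [0,0,0],
    [0,0,-0.02],
    [0,0,-0.03],
    [0,0,-0.018]
  ],
  "twist": [
    [0.074,-0.0204,0.097],
    [0.074,-0.0204,0.097],
    [0.074,-0.0204,0.097],
    [0.074,-0.0204,0.097],
    [0.074,-0.0204,0.097],
    [0.074,-0.0204,0.097],
    [0.074,-0.0204,0.097],
    [0,0,0],
    [0,0,0],
    [0,0,0]
  ],
  "fingers": [1,1,1,1,1,1,1,1,1,1]
}}

```text
time: 21.4
position: [0.4734, 0.2442, 0.3592]
tool_rot: [2.92, 1.152, -0.004]
ft_force: [-0.6, -0.0, -3.2]
grip_width: 0.204
grip_force: 58.0
```

Call:
{"api": "apply_moves", "payload": {
  "dp": [
    [-0.015,0.037,0],
    [-0.015,0.037,0],
    [-0.015,0.037,0],
    [-0.015,0.037,0],
    [-0.015,0.037,0],
    [-0.015,0.037,0],
    [-0.015,0.037,0],
    [-0.015,0.037,0],
    [-0.015,0.037,0],
    [0,0,0]
  ],
  "twist": [
    [0,0,0],
    [0,0,0],
    [0,0,0],
    [0,0,0],
    [0,0,0],
    [0,0,0],
    [0,0,0],
    [0,0,0],
    [0,0,0],
    [0,0,0]
  ],
  "fingers": [1,1,1,1,1,1,1,1,1,1]
}}

```text
time: 22.4
position: [0.6016, -0.0999, 0.3571]
tool_rot: [2.922, 1.135, -0.012]
ft_force: [-1.0, -1.0, -3.9]
grip_width: 0.203
grip_force: 58.0
```

Run:
```python
from h import *
M=R.from_rotvec([2.92,1.159,0]).as_matrix()
print(ctrl.get_state()["position"]);plan(np.array([.6323,-.1686,.36]),M)
```

```text
[ 0.60160657 -0.09987208  0.35706617]
t 22.4 dp now-frame [-0.0238  0.0714 -0.0024] dp target-frame [-0.0248  0.0711 -0.0029] twist [ 0.0038  0.01   -0.0147] q [-0.1   0.21  0.27  1.33 -0.05  1.61 -0.67] F [-1.  -1.  -3.9]
```

Call:
{"api": "apply_moves", "payload": {
  "dp": [
    [-0.008,0.024,0],
    [-0.008,0.024,0],
    [-0.008,0.023,0],
    [0,0,0],
    [0,0,0],
    [0,0,0]
  ],
  "twist": [
    [0.004,0.01,-0.015],
    [0,0,0],
    [0,0,0],
    [0,0,0],
    [0,0,0],
    [0,0,0]
  ],
  "fingers": [1,1,1,1,1,1]
}}

```text
time: 23.0
position: [0.633, -0.1576, 0.3581]
tool_rot: [-2.906, -1.175, -0.005]
ft_force: [-0.1, 0.4, -3.5]
grip_width: 0.204
grip_force: 58.0
```

Run:
```python
from h import *
M=R.from_rotvec([2.92,1.159,0]).as_matrix()
print(ctrl.get_state()["position"]);plan(np.array([.6323,-.1686,.205]),M)
# is the key still straight in the grip? compare wrist pic with the one after lifting
a=cv2.imread("pics/w2.png",0);b=cv2.cvtColor(get_image("wrist")[:,:,::-1],cv2.COLOR_BGR2GRAY);cv2.imwrite("pics/w6.png",b)
f=lambda x:np.float32(x[165:235,240:292])
print(cv2.phaseCorrelate(f(a),f(b),cv2.createHanningWindow((52,70),cv2.CV_32F)))
cv2.imwrite("pics/cmp.png",cv2.hconcat([cv2.resize(x[100:250,210:320],(400,545)) for x in(a,b)]))
```

```text
[ 0.63295985 -0.15761728  0.35807626]
t 23.0 dp now-frame [-0.009   0.0082  0.153 ] dp target-frame [-0.008   0.0075  0.1531] twist [-0.005  -0.0056  0.013 ] q [-0.01  0.31  0.3   1.22 -0.1   1.63 -0.53] F [-0.1  0.4 -3.5]
((10.395145698382688, 0.5317066186625539), 0.18312782613338266)
```

View pics/cmp.png

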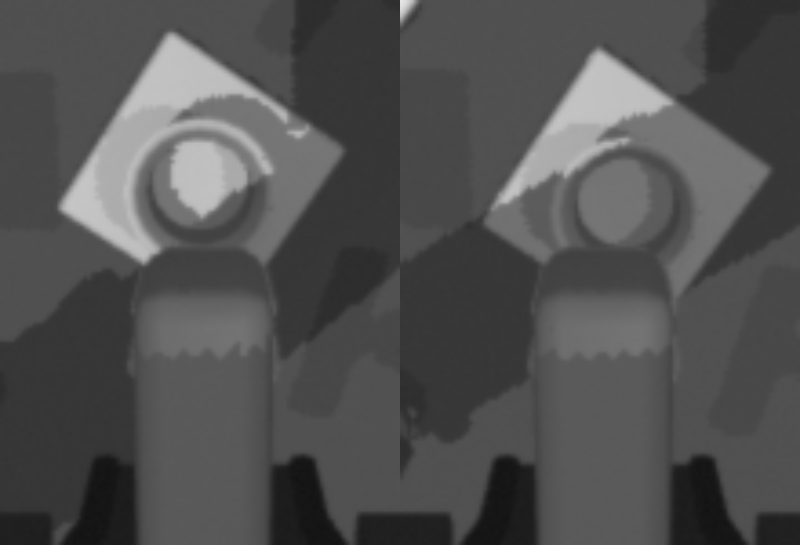

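The grip looks just as it did after the first lift, with the bar at the same pixels, and the cup is visible behind it. Correcting sideways, then lowering.

Call:
{"api": "apply_moves", "payload": {
  "dp": [
    [-0.004,0.004,0],
    [-0.004,0.0035,0],
    [0,0,0.03],
    [0,0,0.04],
    [0,0,0.04],
    [0,0,0.03],
    [0,0,0],
    [0,0,0]
  ],
  "twist": [
    [-0.005,-0.0056,0.013],
    [0,0,0],
    [0,0,0],
    [0,0,0],
    [0,0,0],
    [0,0,0],
    [0,0,0],
    [0,0,0]
  ],
  "fingers": [1,1,1,1,1,1,1,1]
}}

```text
time: 23.85
position: [0.6324, -0.1702, 0.2193]
tool_rot: [2.92, 1.156, 0.001]
ft_force: [0.2, -0.4, -2.1]
grip_width: 0.201
grip_force: 58.0
```

Run:
```python
from h import *
M=R.from_rotvec([2.92,1.159,0]).as_matrix()
print(ctrl.get_state()["position"]);plan(np.array([.6323,-.1686,.1375]),M)
```

```text
[ 0.63244106 -0.17021217  0.21932809]
t 23.85 dp now-frame [ 0.001  -0.0014  0.0818] dp target-frame [ 0.001  -0.0013  0.0818] twist [ 0.0013  0.0001 -0.0016] q [-0.01  0.34  0.3   1.45 -0.1   1.37 -0.52] F [ 0.2 -0.4 -2.1]
```

Call:
{"api": "apply_moves", "payload": {
  "dp": [
    [0.001,-0.001,0.015],
    [0,0,0.015],
    [0,0,0.015],
    [0,0,0.015],
    [0,0,0.01],
    [0,0,0.006],
    [0,0,0]
  ],
  "twist": [
    [0,0,0],
    [0,0,0],
    [0,0,0],
    [0,0,0],
    [0,0,0],
    [0,0,0],
    [0,0,0]
  ],
  "fingers": [1,1,1,1,1,1,1]
}}

```text
time: 24.55
position: [0.6318, -0.1685, 0.1413]
tool_rot: [-2.921, -1.157, 0.002]
ft_force: [-0.9, 0.6, -3.9]
grip_width: 0.202
grip_force: 58.0
```

Call:
{"api": "apply_moves", "payload": {
  "dp": [
    [0,0,0.002],
    [0,0,0.002],
    [0,0,0.001],
    [0,0,0]
  ],
  "twist": [
    [0,0,0],
    [0,0,0],
    [0,0,0],
    [0,0,0]
  ],
  "fingers": [1,1,1,1]
}}

```text
time: 24.95
position: [0.6325, -0.1686, 0.1378]
tool_rot: [2.92, 1.156, 0.001]
ft_force: [0.3, 0.2, -4.1]
grip_width: 0.2
grip_force: 58.0
```

Call:
{"api": "apply_moves", "payload": {
  "dp": [
    [0,0,0.001],
    [0,0,0]
  ],
  "twist": [
    [0,0,0],
    [0,0,0]
  ],
  "fingers": [1,1]
}}

```text
time: 25.15
position: [0.6328, -0.1687, 0.1375]
tool_rot: [2.92, 1.156, 0.002]
ft_force: [-1.4, -0.5, 0.6]
grip_width: 0.199
grip_force: 58.0
```

Call:
{"api": "apply_moves", "payload": {
  "dp": [
    [0,0,0.0008],
    [0,0,0]
  ],
  "twist": [
    [0,0,0],
    [0,0,0]
  ],
  "fingers": [1,1]
}}

```text
time: 25.35
position: [0.633, -0.1688, 0.1375]
tool_rot: [2.919, 1.156, 0.003]
ft_force: [-1.4, 0.9, 5.9]
grip_width: 0.206
grip_force: 58.0
```

The key is on the floor: force up 6 N, and the height matches the grasp height. Letting go gently and rising.

Call:
{"api": "apply_moves", "payload": {
  "dp": [
    [0,0,-0.001],
    [0,0,0],
    [0,0,0],
    [0,0,0],
    [0,0,0],
    [0,0,0],
    [0,0,0],
    [0,0,0],
    [0,0,0],
    [0,0,0]
  ],
  "twist": [
    [0,0,0],
    [0,0,0],
    [0,0,0],
    [0,0,0],
    [0,0,0],
    [0,0,0],
    [0,0,0],
    [0,0,0],
    [0,0,0],
    [0,0,0]
  ],
  "fingers": [0.78,0.75,0.7,0.6,0.4,0,0,0,0,0]
}}

```text
time: 26.35
position: [0.6325, -0.1686, 0.1368]
tool_rot: [2.92, 1.157, 0.001]
ft_force: [-0.1, -0.0, 0.1]
grip_width: 0.853
grip_force: 0.0
```

Call:
{"api": "apply_moves", "payload": {
  "dp": [
    [0,0,0],
    [0,0,0],
    [0,0,-0.01],
    [0,0,-0.02],
    [0,0,-0.03],
    [0,0,-0.04],
    [0,0,-0.04],
    [0,0,-0.03],
    [0,0,0]
  ],
  "twist": [
    [0,0,0],
    [0,0,0],
    [0,0,0],
    [0,0,0],
    [0,0,0],
    [0,0,0],
    [0,0,0],
    [0,0,0],
    [0,0,0]
  ],
  "fingers": [0,0,0,0,0,0,0,0,0]
}}

```text
time: 27.25
position: [0.6344, -0.1694, 0.3137]
tool_rot: [2.915, 1.154, 0.014]
ft_force: [0.8, 0.3, 0.3]
grip_width: 0.995
grip_force: 0.0
```

Run:
```python
from h import *
s=ctrl.get_state();print(s["position"],s["grip_width"],s["ft_force"])
w=get_image("wrist")[:,:,::-1];sc=get_image("scene")[:,:,::-1]
u,v=proj(cam("scene"),[.632,-.168,.08])[0].astype(int)
b=sc[v-30:v+45,u-35:u+35]
cv2.imwrite("pics/end.png",cv2.hconcat([cv2.resize(w[100:250,200:330],(400,460)),cv2.resize(b,(400,460),interpolation=cv2.INTER_CUBIC)]))
```

```text
[ 0.63440151 -0.16938111  0.31374182] 0.9951929117372871 [0.83320746 0.33542585 0.34616369]
```

View pics/end.png

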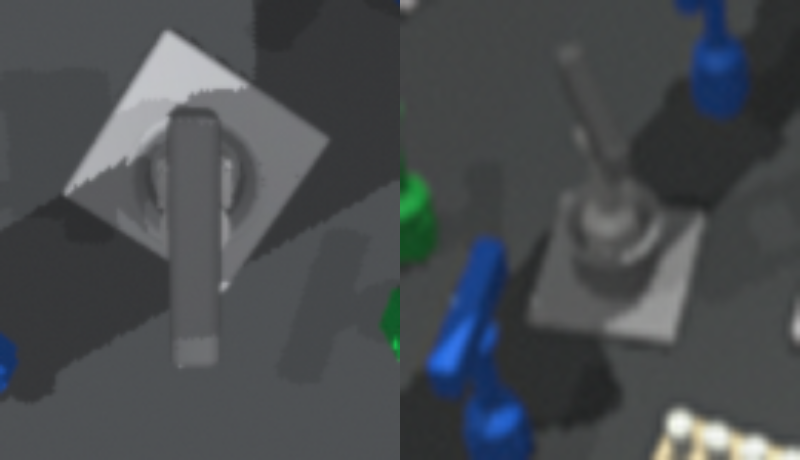

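The key stands upright and centred in the cup, seen from the wrist at (195,235) and from the scene camera at (600,200). Nothing else has moved. Handing in.

```bash
python3 -c "
from bench import ctrl
print(ctrl.close_job())"
```

```text
the job is handed in; nothing more can be done
None
```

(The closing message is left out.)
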